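# Set the sprung gap and feel it with the taper gauge

## Task

On the gap fixture, swing the red clamp lever fully free, slide the carriage until its red pointer stands at the red mark on the scale, and swing the lever fully back to lock it. Then draw the taper gauge out of its wooden stand and slide its blade straight down between the two steel plates until it drags lightly on both of them, without forcing it in hard, and finish holding it still and upright at that depth with the gripper. Leave the things lying around where they are.

Things in the scene. Friction and masses are not known exactly. Their poses are not given: they have to be found in the camera images.
- fixture: Gap fixture, fixed to the bench: grey base plate 86 x 270 x 12 mm whose rail runs along the fixture's y axis. Origin on the bench top, directly below the working face of plate A; the base spans y -210 to +60 mm. The blue block (top at z = 78 mm, y 14 to 46 mm) carries plate A; the carriage with plate B stands on its -y side. The red mark and the scale are on the base's -x edge.
- mark (a point): The red line on the white scale strip, on the base's top; its axes are the fixture's. The carriage pointer belongs here (within 3 mm along the fixture's y); the gap between the plates is then about 6 mm.
- pointer (a point): Tip of the red pointer on the carriage, right over the scale strip. It moves along the fixture's y with the carriage.
- carriage (a joint): Slide of the carriage along the fixture's +y, in m: 0 = far out (gap 44 mm), 0.038 = pointer at the mark (gap 6 mm), 0.042 = end. Free, it takes about 5 N to move; locked, it stands more than 40 N.
- carriage_grip (a point): Centre of the grip fin on top of the carriage, 68 mm above the bench: a black fin 12 mm thick (fixture x), 36 mm long (fixture y), from z = 45 to 80 mm. Pinch it across its thickness from above. 52 mm on its +y side stands plate B (90 mm high), and 53 mm on its -y side the lever's pivot.
- clamp_lever (a joint): Angle of the clamp lever in rad: 0 = locked, end stop (arm towards the fixture's -y, away from the plates, turned 0.6 rad to +x), growing as it swings clockwise seen from above, through straight -y at 0.6, to the fixture's -x side; 1.25 = end stop, free. The brake is off above about 1.0. It stays where it is left and takes about 2 to 3 N at the knob.
- lever_pivot (a point): Axis of the clamp lever, vertical, at the height of the knob's grip; it moves with the carriage.
- lever_knob (a point): Centre of the upright red knob (15 mm diameter, 38 mm tall, from z = 50 to 88 mm) at the end of the clamp lever's arm, 60 mm from the pivot. At lever angle a it lies at x = 60 sin(0.6 - a), y = -60 cos(0.6 - a) mm from the pivot, in the fixture's axes: it travels mostly along x, from +34 mm (locked) to -36 mm (free).
- plate_a_mouth (a point): Middle of the upper end of plate A's flat working face, 84 mm above the bench; the mouth is flared for the 6 mm above it (top at 90 mm). Plate A: steel, 40 mm long (fixture x), 5 mm thick, upright, facing -y. Its flat face runs from here down to z = 28 mm; the base lies at z = 12 mm.
- plate_b_mouth (a point): The same point of plate B on the carriage, facing +y. The gap is the distance along the fixture's y between the two mouth points. The blade goes midway between them.
- plate_a (a joint): How far plate A is pushed back, in m (0 to 0.005), against a spring of 7 N preload and 1.2 N per mm.
- plate_b (a joint): The same for plate B.
- gauge_grip (a point): Centre of the taper gauge's yellow handle, 24 mm (gauge x) x 14 mm (gauge y) x 46 mm tall. Under the handle lies a dark collar 34 x 24 mm, 5 mm thick, its underside 30 mm below this point. The gauge, 0.1 kg, is upright, its z axis up. Pinch it across x or y from above, and keep the fingertips over the collar (its top is 25 mm below this point).
- gauge_tip (a point): Lower end of the gauge's steel blade, 96 mm below the middle of the handle. The blade is 16 mm wide (gauge x); its thickness (gauge y) is 2 mm at the tip and grows evenly by 1 mm per 6 mm to 12 mm at 60 mm from the tip. In use gauge y lies along the fixture's y. In the 6 mm gap it begins to drag with its tip about 24 mm below the mouth points; light drag is some 3 to 10 N of push, with hardly any side force, with each plate pushed back less than 2 mm.
- stand_top (a point): Centre of the top of the wooden stand, a fixed block 64 x 56 x 72 mm; its axes are those of the gauge, which hangs in its 22 x 16 mm slot, the collar resting on the top, so it must be lifted 75 mm to come clear.
- white_tub: Loose bystander: white tub, 59 mm diameter, 108 mm tall; origin at the centre of its underside.
- alu_bar: Loose bystander: upright aluminium bar, 25 x 51 x 102 mm; origin at the centre of its underside.
- hex_keys: Loose bystander: red hex key set lying, 34 x 88 x 22 mm; origin at the centre of its underside.
- strip_d: Loose bystander: grey printed strip lying, 24 x 70 x 11 mm; origin at the centre of its underside.
- gauge: The whole taper gauge; its origin is the blade's tip (same as gauge_tip).
Not all that is in view belongs to the job. Leave any green look-alike of the gauge alone.

How it is judged:
By the outcome, as a careful person would: the job done as asked, in the order asked, and still so for the second after the job is handed in, while the arm keeps its last pose, push and grip.
It also fails if it takes over 67 s, if anything falls off the work surface, if the arm or the gripper's body presses on something with over 40 N, if the wrist force passes 120 N, or if a joint passes its speed limit or range.

## Robot

A 6-joint arm with a two-finger parallel gripper is mounted at the origin on a cart in front of the work surface, level with it; the furniture and walls round the work are solid. World frame = base frame: x ahead of the robot, y to its left, z up, the work surface at z = 0. Lengths are in m, angles in degrees, forces in N, time in s.
With the tool pointing down it reaches from about 0.4 to 0.825 m from the base axis. Payload 7 kg.
Tool frame: the origin (TCP) lies on the centre line of the jaws, within the pads' length; the fingertips stand 19 mm ahead of it and the grasp point (between the pads) is the TCP; z points along the fingers, y is the line along which they close (so a half turn about z gives the same grasp; the last joint's range is limited). The gripper opens to 88 mm and grips with 3 to 60 N. Pads are 19 mm wide; open, the fingers measure 130 mm over their backs; the gripper's body (78 mm by 193 mm) begins 47 mm behind the grasp point.
Start: joints at [-54.483, 20.546, 0.682, 0, -70.136, -16.507], TCP at [0.22, -0.638, 0.246] pointing down, gripper open.
Joint ranges: [-176.03, 176.03], [-82.01, 121.73], [-58.28, 71.71], [-173.87, 95.51], [-174.79, -0.11], [-173.66, 173.66]. Speed limits (degrees/s): [136.94, 136.94, 172.46, 180, 180, 180].

## Interface

Orientations are given as [roll, pitch, yaw] about the fixed x, y, z axes, in that order (R = Rz(yaw) Ry(pitch) Rx(roll)).
In Python, from plant import get_state, capture, close_job gives the robot as it stands.
- The arm moves only by the tool apply_moves, never from a script. Its argument "targets" is a list of rows, each a list of 7 numbers: the opening, from 0 (shut) to 1 (fully open), then the shift along the tool's x, y, z normalised to -1 to 1, where 1 is 1000 mm, then the turn, a rotation vector about the tool's x, y, z normalised to -1 to 1, where 1 is 90 degrees. In form: [[claw, tx, ty, tz, ax, ay, az], ...]. A call has 1 to 20 rows; each row shifts and turns the commanded pose from where the row before left it, along the tool's axes as they then stand; what a row does not reach is not made up. A row lasts 1/12 s, in which the tool goes at most 41.7 mm and 7.16 degrees, less where a joint would pass 70% of its speed; a pose out of reach is approached as far as the arm can. A call with a number of a shift or a turn outside -1 to 1 is refused whole. A call with a gripper value outside its range is refused whole. The fingers move at their own pace and stop on an object; "newtons" is the grip in N (left out, the last holds). Time passes only in rows, so rows that do not move let the fingers close. It gives the time, the measured TCP pose, the force, the opening and the grip force at its end, in the units of the state.
- get_state(): the state, without advancing time (a new reading comes with each control period).
- capture(name): name is "side" or "top" or "wrist"; returns a dict with "frame" (480x640x3 uint8, red, green, blue), "range_z" (480x640 float32, m along the optical axis (not along the pixel's ray), 0 where there is no reading), "camera_matrix" (3x3 intrinsics, pixels), "T" (4x4, takes a point from camera to world coordinates). Camera axes: x right, y down, z forward; pixel columns grow to the right and rows downward; lengths in m; the calibration is good to about 2 mm. A picture is of the moment at which its call begins.
- close_job(): hands the job in; it is judged then, once.
The state is a dict: "time_s": time; "joints": joint angles; "qd": joint speeds; "joint_torque": joint torques, N m; "tcp_pos": TCP position; "eef_rot": TCP orientation; "contact_force": force on the tool from outside, world axes, zero at the start; "moment": the same for the moment, N m; "gripper_width": finger opening in m; "gripper_force": force on a finger pad.
Only numpy, scipy, OpenCV 4.12 (cv2) and the standard library are available. Lean on these libraries where they do the work, as an engineer would, in place of code of your own. Each camera call takes 0.05 s, during which the arm holds its last target. There are 200 camera calls.

## Working session

There is one attempt and no reset: what is moved stays moved. The work goes in short steps, Python scripts to look and compute and a tool call to move; the robot and the scene stay as the last step left them, time stands still between calls to the robot, and variables do not carry over. Pictures are saved under pics/ and viewed, at most 10 in all, crops included, and the job is handed in when it is done.

Besides the shell and the picture viewer there is one more tool, called after ">>>" as a command line: name --pt "numbers of a row" for each row, then --argument value for the rest. apply_moves: Moves the arm, as the interface text tells. Scaled input: -1 to 1 covers 1000 mm each way for a shift and 90 degrees each way for a turn. Its arguments: {"type":"object","properties":{"targets":{"type":"array","items":{"type":"array","items":{"type":"number"}}},"newtons":{"type":"number"}},"required":["targets"]}

```bash
mkdir -p pics; ls; python3 - <<'E'
from plant import *
import cv2,numpy as np
s=get_state();print(s)
for n in ["side","top"]:
    c=capture(n);np.savez(n+"0.npz",**c);cv2.imwrite(f"pics/{n}0.png",c["frame"][:,:,::-1]);print(n,c["camera_matrix"],c["T"])
E
```

```text
pics
{'time_s': 0.0, 'joints': array([-5.44826583e+01,  2.05922062e+01,  6.32905891e-01, -2.11225311e-02,
       -7.01374447e+01, -1.65078315e+01]), 'qd': array([-0.04252941, -0.07748744,  0.00352475,  0.01112362,  0.04024435,
        0.05246666]), 'joint_torque': array([-9.59420795e-04, -5.82715702e+01,  2.93039507e+01,  6.99655920e+00,
        6.93778595e-03, -1.15162370e-04]), 'tcp_pos': array([ 0.21969634, -0.63774076,  0.24460423]), 'eef_rot': array([ 1.79901600e+02, -8.45462022e-03, -1.60997676e+02]), 'contact_force': array([ 0.42116511,  0.02870735, -0.69497615]), 'moment': array([0.00666541, 0.01117362, 0.00314979]), 'gripper_force': 0.0, 'gripper_width': 0.08747741790487965}
side [[473.27237566   0.         318.022217  ]
 [  0.         473.27237566 250.29587977]
 [  0.           0.           1.        ]] [[-0.94942893 -0.18823507  0.25130116  0.2281472 ]
 [-0.31364466  0.6056723  -0.73129207  0.80950196]
 [-0.01455134 -0.77312911 -0.63408172  0.82370808]
 [ 0.          0.          0.          1.        ]]
top [[598.66317505   0.         314.72677752]
 [  0.         598.66317505 240.58997913]
 [  0.           0.           1.        ]] [[ 1.94227831e-02 -9.88504485e-01  1.49938782e-01  3.28016186e-01]
 [-9.99811338e-01 -1.91713833e-02  3.12207655e-03 -1.36845914e-02]
 [-2.11652802e-04 -1.49971134e-01 -9.88690353e-01  1.26408373e+00]
 [ 0.00000000e+00  0.00000000e+00  0.00000000e+00  1.00000000e+00]]
```

View pics/top0.png

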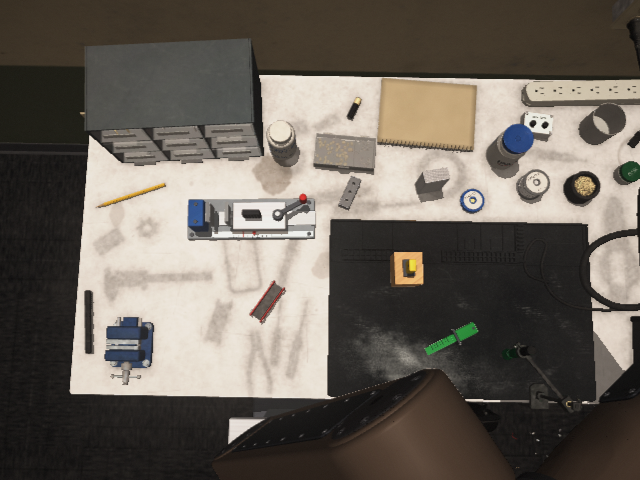

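View pics/side0.png

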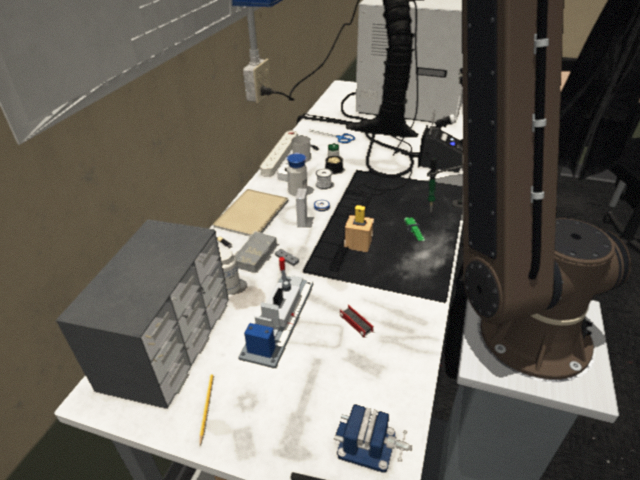

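The top view shows the fixture at (185–316, 198–240), with the blue block on the left (world +y) and the red knob at (303,198). The gauge candidates are the yellow handle at (411,267) in the wooden stand and the green look-alike lying at (452,338). By the description it's the yellow one. The red hex keys at (268,301) aren't the knob. I'll check with one close crop.

```bash
cat > h.py <<'E'
import numpy as np,cv2
def world(c):
    v,u=np.mgrid[:480,:640];K=c["camera_matrix"];z=c["range_z"]
    p=np.stack([(u-K[0,2])*z/K[0,0],(v-K[1,2])*z/K[1,1],z],-1)
    return p@c["T"][:3,:3].T+c["T"][:3,3]
def ray(c,u,v,z):
    K=c["camera_matrix"];T=c["T"];d=T[:3,:3]@np.array([(u-K[0,2])/K[0,0],(v-K[1,2])/K[1,1],1])
    o=T[:3,3];return (o+d*(z-o[2])/d[2])
def rect(P,m):
    r=cv2.minAreaRect((P[m][:,:2]*1000).astype(np.float32));return np.round(r[0],1),np.round(r[1],1),round(r[2],2),m.sum()
E
python3 - <<'E'
from h import *
c=dict(np.load("top0.npz"));P=world(c);f=c["frame"]
a=cv2.resize(f[192:246,182:322],None,fx=5,fy=5,interpolation=2);b=cv2.resize(f[245:292,380:440],None,fx=6,fy=6,interpolation=2)
im=np.zeros((560,700,3),np.uint8);im[:270,:700]=a;im[275:275+b.shape[0],:b.shape[1]]=b
cv2.imwrite("pics/crop.png",im[:,:,::-1])
def box(x0,y0,x1,y1):
    m=np.zeros((480,640),bool);m[y0:y1,x0:x1]=1;return m
Z=P[...,2]
F=box(175,185,330,250);S=box(380,240,440,295)
print("bench z",np.median(Z[box(150,190,180,250)]),np.median(Z[box(340,300,380,350)]))
hsv=cv2.cvtColor(f,cv2.COLOR_RGB2HSV)
H,Sa,V=hsv[...,0],hsv[...,1],hsv[...,2]
print("base",rect(P,F&(Z>.008)&(Z<.017)),"all",rect(P,F&(Z>.008)))
bl=F&(H>100)&(H<130)&(Sa>120)&(Z>.07);print("blue",rect(P,bl),np.median(Z[bl]))
print("stand",rect(P,S&(Z>.066)&(Z<.078)),np.median(Z[S&(Z>.066)&(Z<.078)]))
ye=S&(H>22)&(H<35)&(Sa>120)&(Z>.1);print("handle",rect(P,ye&(Z>.115)),P[ye][:,2].max())
kn=F&((H<8)|(H>172))&(Sa>150)&(Z>.06);print("knob",P[kn].mean(0),P[kn][:,2].max(),rect(P,kn))
E
```

```text
bench z 0.0009501668217539727 0.003614612625687963
base (array([568.2, 129.4]), array([136.7, 319.9]), 1.17, np.int64(2040)) all (array([541.2,  98.6]), array([422.1, 232.7]), 56.65, np.int64(5092))
blue (array([446.5, 128.5]), array([366.4,  52.3]), 42.06, np.int64(340)) 0.07914946834355263
stand (array([ 457.5, -197.2]), array([64.2, 56.6]), 1.8, np.int64(581)) 0.07535989656882203
handle (array([ 457.1, -197.7]), array([10.3, 19.4]), 89.71, np.int64(63)) 0.13234429506961676
knob [0.5872875  0.01509696 0.11035613] 1.2640837332335488 (array([464.4,   4.3]), array([275. ,  10.6]), 5.29, np.int64(46))
```

View pics/crop.png

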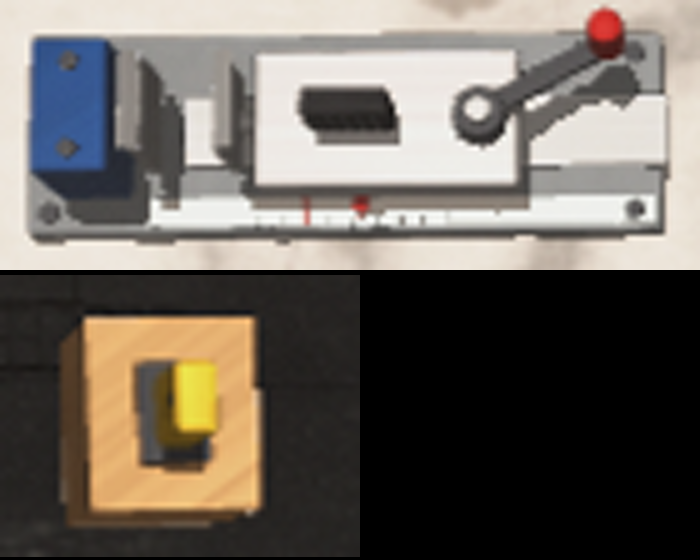

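The crop confirms the scene:
- **Gauge:** the yellow handle is upright in the stand at crop (195,397).
- **Fixture:** knob at (605,25) and pivot at (480,110), with the lever locked. Fin centre is at about (345,107). The mark is at (307,211) and the pointer tip at about (361,207).

Next I'll compute positions and check the cabinet clearance.

```bash
python3 - <<'E'
from h import *
c=dict(np.load("top0.npz"));P=world(c)
q=lambda n,x,y,z:print(n,np.round(ray(c,182+x/5-.4,192+y/5-.4,z)*1000,1))
q("base TL",30,38,.012);q("base TR",664,33,.012);q("base BR",664,229,.012);q("base BL",33,234,.012)
q("mark",307,211,.0125);q("ptr",361,203,.0125);q("ptr z20",361,203,.02)
q("knob",606,22,.088);q("pivot",480,108,.06)
q("fin top TL",302,88,.080);q("fin TR",385,88,.08)
q("blue TL",33,38,.078);q("blue TR",107,38,.078);q("blue BR",107,170,.078);q("blue BL",33,170,.078)
q("plA r",130,50,.09);q("plB L",215,50,.09)
Z=P[...,2];ok=c["range_z"]>0
m=np.zeros((480,640),bool);m[30:170,80:275]=1
for lo,hi in [(.03,.08),(.08,.14),(.14,.2),(.2,.4)]:
    w=m&ok&(Z>lo)&(Z<hi)&(np.arange(640)[None]<264)
    print(lo,w.sum(),np.percentile(P[w][:,0],[1,5,50]),np.percentile(P[w][:,1],[1,99])) if w.sum() else 0
# stand/handle
q2=lambda n,x,y,z:print(n,np.round(ray(c,380+x/6-.4,245+(y-275)/6-.4,z)*1000,1))
for n,x,y in [("TL",83,318),("TR",255,318),("BR",259,508),("BL",90,511)]:q2("stand "+n,x,y,.072)
for n,x,y in [("TL",176,362),("TR",215,362),("BR",215,431),("BL",178,432)]:q2("handle "+n,x,y,.125)
s=dict(np.load("side0.npz"));Q=world(s);H=cv2.cvtColor(s["frame"],cv2.COLOR_RGB2HSV)
def show(n,u,v):print(n,np.round(Q[v,u]*1000,1))
show("yel top",361,208);show("knob",282,262)
E
```

```text
base TL [602.1 263.7  12. ]
base TR [609.6  -7.3  12. ]
base BR [524.7  -8.9  12. ]
base BL [517.4 258.1  12. ]
mark [529.4 142.5  12.5]
ptr [533.3 119.7  12.5]
ptr z20 [532.1 118.9  20. ]
knob [596.5  15.8  88. ]
pivot [565.9  67.3  60. ]
fin top TL [568.8 137.9  80. ]
fin TR [569.4 104.5  80. ]
blue TL [587.7 247.9  78. ]
blue TR [588.3 217.9  78. ]
blue BR [534.  215.4  78. ]
blue BL [533.4 245.1  78. ]
plA r [580.9 206.1  90. ]
plB L [581.6 172.1  90. ]
0.03 2222 [0.68176521 0.68360072 0.93862777] [0.10739376 0.50056659]
0.08 2749 [0.67727133 0.68182622 0.70021639] [0.1071582  0.47699536]
0.14 2260 [0.67679393 0.68133056 0.69262992] [0.1068033  0.41104956]
0.2 14576 [0.68711421 0.69712827 0.77111946] [0.11305684 0.41668602]
stand TL [ 489.2 -168.4   72. ]
stand TR [ 490.3 -226.    72. ]
stand BR [ 426.7 -226.8   72. ]
stand BL [ 424.6 -170.7   72. ]
handle TL [ 468.4 -191.2  125. ]
handle TR [ 468.6 -203.6  125. ]
handle BR [ 446.5 -203.5  125. ]
handle BL [ 446.  -191.7  125. ]
yel top [ 452.5 -194.4  125.2]
knob [592.   19.4  79.7]
```

Fixture yaw is about +1.6° and the gauge yaw is about the same, so a constant tool yaw of -88.4° serves throughout (tool x = fixture -y, tool y = fixture -x). The carriage is about 23 mm short of the mark. Reach above the knob.

>>> apply_moves --pt "1 0 0 0 0 0 -0.0733" --pt "1 0 0 0 0 0 -0.0733" --pt "1 0 0 0 0 0 -0.0733" --pt "1 0 0 0 0 0 -0.0733" --pt "1 0 0 0 0 0 -0.0733" --pt "1 0 0 0 0 0 -0.0733" --pt "1 0 0 0 0 0 -0.0733" --pt "1 0 0 0 0 0 -0.0733" --pt "1 0 0 0 0 0 -0.0733" --pt "1 0 0 0 0 0 -0.0733" --pt "1 0 0 0 0 0 -0.0733" --pt "1 0 0 0 0 0 0"

```text
time_s: 1.1
tcp_pos: [0.2198, -0.638, 0.245]
eef_rot: [180.0, 0.0, -88.1]
contact_force: [-0.1, -0.2, -0.7]
gripper_width: 0.0877
gripper_force: 0.0
```

>>> apply_moves --pt "1 -0.032 -0.02 0 0 0 0" --pt "1 -0.032 -0.02 0 0 0 0" --pt "1 -0.032 -0.02 0 0 0 0" --pt "1 -0.032 -0.02 0 0 0 0" --pt "1 -0.032 -0.02 0 0 0 0" --pt "1 -0.032 -0.02 0 0 0 0" --pt "1 -0.032 -0.02 0 0 0 0" --pt "1 -0.032 -0.02 0 0 0 0" --pt "1 -0.032 -0.02 0 0 0 0" --pt "1 -0.032 -0.02 0 0 0 0" --pt "1 -0.032 -0.02 0 0 0 0" --pt "1 -0.032 -0.02 0 0 0 0" --pt "1 -0.032 -0.02 0 0 0 0" --pt "1 -0.032 -0.02 0 0 0 0" --pt "1 -0.032 -0.02 0 0 0 0" --pt "1 -0.032 -0.02 0 0 0 0" --pt "1 -0.032 -0.02 0 0 0 0" --pt "1 -0.032 -0.02 0 0 0 0" --pt "1 -0.032 -0.02 0 0 0 0" --pt "1 0 0 0 0 0 0"

```text
time_s: 2.77
tcp_pos: [0.5857, -0.0153, 0.2448]
eef_rot: [-180.0, 0.0, -88.5]
contact_force: [0.1, -1.8, 0.3]
gripper_width: 0.0878
gripper_force: 0.0
```

```bash
python3 - <<'E'
from plant import *
import cv2,numpy as np
s=get_state();print(s["time_s"],s["tcp_pos"],s["eef_rot"],s["contact_force"],s["joints"])
c=capture("wrist");np.savez("w1.npz",**c);cv2.imwrite("pics/w1.png",c["frame"][:,:,::-1])
E
```

```text
2.7667 [ 0.58567143 -0.0153004   0.24478652] [-1.79981140e+02  1.07859796e-02 -8.84686060e+01] [ 0.06588016 -1.76055467  0.31648205] [ 1.76097468e+01  1.22332739e+01 -1.10021347e+01 -5.59533472e-03
 -6.67434817e+01 -1.60761462e+01]
```

View pics/w1.png

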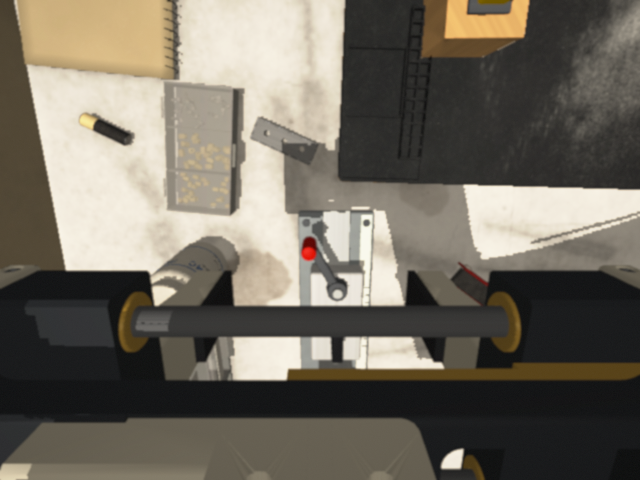

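The wrist view shows the knob at (309,243) and the pivot at (337,287), with the lever locked. The white tub is at (195,260), near the +x finger, so I'll narrow the jaws.

```bash
python3 - <<'E'
from h import *
c=dict(np.load("w1.npz"));P=world(c)
print("knob",ray(c,308,243,.088),"base knob bottom",ray(c,309,256,.06))
print("pivot",ray(c,337,287,.06),P[287,337],"base corners",ray(c,299,211,.012),ray(c,373,208,.012),c["T"][:3,3])
t=dict(np.load("top0.npz"));Q=world(t);w=np.zeros((480,640),bool);w[118:170,262:305]=1
w&=(t["range_z"]>0)&(Q[...,2]>.09)&(Q[...,2]<.13);print("tub top",Q[w].min(0),Q[w].max(0),Q[w].mean(0))
E
```

```text
knob [0.59539235 0.00431058 0.088     ] base knob bottom [0.59489199 0.02702393 0.06      ]
pivot [0.56523995 0.06036302 0.06      ] [0.56506664 0.06153551 0.0574838 ] base corners [ 0.60811693 -0.0085596   0.012     ] [ 0.5257778  -0.01416015  0.012     ] [ 0.58750566 -0.09027051  0.38326388]
tub top [0.69568672 0.03655706 0.09003325] [0.74836342 0.09360788 0.11680663] [0.72057637 0.06373432 0.10486371]
```

>>> apply_moves --pt "0.5 -0.031 -0.011 0 0 0 0" --pt "0.5 0 0 0 0 0 0" --pt "0.5 0 0 0.025 0 0 0" --pt "0.5 0 0 0.035 0 0 0" --pt "0.5 0 0 0.035 0 0 0" --pt "0.5 0 0 0.035 0 0 0" --pt "0.5 0 0 0.02 0 0 0" --pt "0.5 0 0 0.015 0 0 0" --pt "0.5 0 0 0 0 0 0" --pt "0 0 0 0 0 0 0" --pt "0 0 0 0 0 0 0" --pt "0 0 0 0 0 0 0" --pt "0 0 0 0 0 0 0" --pt "0 0 0 0 0 0 0" --newtons 10

```text
time_s: 3.98
tcp_pos: [0.5939, 0.0114, 0.0818]
eef_rot: [-179.9, 0.0, -88.4]
contact_force: [2.0, -2.5, 0.0]
gripper_width: 0.0157
gripper_force: 1.5
```

>>> apply_moves --pt "0 0 0 0 0 0 0" --pt "0 0.0038 0.0065 0 0 0 0" --pt "0 0.0031 0.0068 0 0 0 0" --pt "0 0.0021 0.0072 0 0 0 0" --pt "0 0.0012 0.0074 0 0 0 0" --pt "0 0.0003 0.0075 0 0 0 0" --pt "0 -0.0007 0.0075 0 0 0 0" --pt "0 -0.0016 0.0073 0 0 0 0" --pt "0 -0.0024 0.0071 0 0 0 0" --pt "0 -0.0034 0.0067 0 0 0 0" --pt "0 -0.0041 0.0062 0 0 0 0" --pt "0 0 0 0 0 0 0" --pt "0 0 0 0 0 0 0"

```text
time_s: 5.07
tcp_pos: [0.5275, 0.0126, 0.0819]
eef_rot: [-179.4, 0.1, -88.3]
contact_force: [20.6, -2.7, -8.9]
gripper_width: 0.0155
gripper_force: 9.7
```

Strong reaction at the end stop: the lever is fully free. Release it and go to the fin.

>>> apply_moves --pt "0.5 0 -0.002 0 0 0 0" --pt "0.5 0 0 0 0 0 0" --pt "0.5 0 0 0 0 0 0" --pt "0.5 0 0 -0.03 0 0 0" --pt "0.5 0 0 -0.03 0 0 0" --pt "0.5 0 0 0 0 0 0" --pt "0.5 -0.03 -0.012 0 0 0 0" --pt "0.5 -0.03 -0.012 0 0 0 0" --pt "0.5 -0.03 -0.01 0 0 0 0" --pt "0.5 -0.017 -0.005 0 0 0 0" --pt "0.5 0 0 0 0 0 0"

```text
time_s: 5.98
tcp_pos: [0.5606, 0.1216, 0.1396]
eef_rot: [179.9, -0.0, -88.3]
contact_force: [0.3, -0.5, -0.5]
gripper_width: 0.0441
gripper_force: 0.0
```

```bash
python3 - <<'E'
from plant import *
from h import *
s=get_state();print(s["time_s"],s["tcp_pos"],s["eef_rot"],s["contact_force"],s["gripper_width"])
c=capture("top");np.savez("t2.npz",**c);w=capture("side");np.savez("s2.npz",**w)
a=cv2.resize(c["frame"][180:256,180:330],None,fx=4,fy=4,interpolation=2);b=cv2.resize(w["frame"][240:370,210:340],None,fx=3,fy=3,interpolation=2)[:290]
im=np.zeros((600,600,3),np.uint8);im[:304]=a;im[306:306+290,:390]=b
cv2.imwrite("pics/c2.png",im[:,:,::-1])
E
```

```text
5.9833 [0.56059755 0.12161964 0.13956762] [ 1.79901528e+02 -3.61552184e-02 -8.82930496e+01] [ 0.26733011 -0.48075686 -0.52038411] 0.044128544796832786
```

View pics/c2.png

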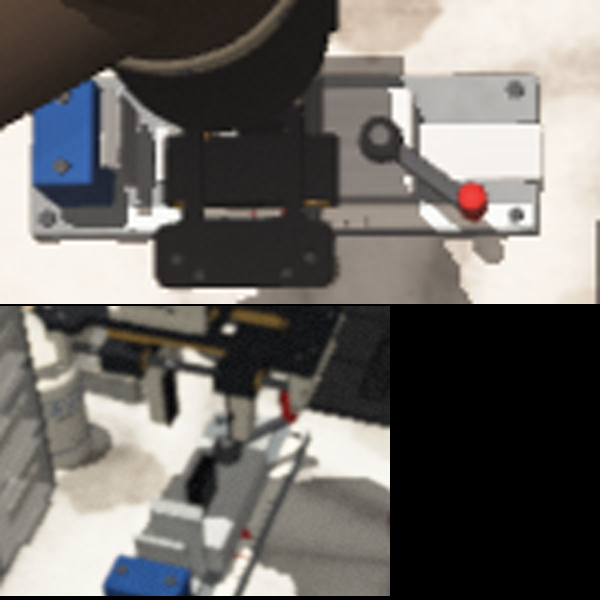

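```bash
python3 - <<'E'
from h import *
c=dict(np.load("t2.npz"));s=dict(np.load("s2.npz"));s0=dict(np.load("side0.npz"))
print("pivot",ray(c,180+380/4-.4,180+137/4-.4,.06),"knob",ray(c,180+472/4-.4,180+197/4-.4,.088))
print("ptr top?",ray(c,180+285/4-.4,180+212/4-.4,.0125),"mark?",ray(c,180+255/4-.4,180+212/4-.4,.0125))
for n,k in (("s0",s0),("s2",s)):
    h=cv2.cvtColor(k["frame"],cv2.COLOR_RGB2HSV).astype(int);m=((h[...,0]<8)|(h[...,0]>172))&(h[...,1]>90);m[:300]=0;m[345:]=0;m[:,:270]=0;m[:,330:]=0
    v,u=np.nonzero(m);print(n,[(a,b) for a,b in zip(u,v)][:40])
    P=world(k);g=k["frame"].astype(int)
    blk=(g.max(-1)<60)&(P[...,2]>.05)&(P[...,2]<.09)&(abs(P[...,0]-.565)<.03)&(P[...,1]>.09)&(P[...,1]<.17);print("fin",blk.sum(),P[blk].mean(0),P[blk].min(0),P[blk].max(0))
E
```

```text
pivot [0.56441145 0.07336584 0.06      ] knob [0.52937218 0.0246149  0.088     ]
ptr top? [0.53231957 0.12592225 0.0125    ] mark? [0.53201146 0.1418113  0.0125    ]
s0 [(np.int64(291), np.int64(313)), (np.int64(292), np.int64(313)), (np.int64(293), np.int64(313)), (np.int64(291), np.int64(314)), (np.int64(292), np.int64(314)), (np.int64(293), np.int64(314)), (np.int64(291), np.int64(315)), (np.int64(292), np.int64(315)), (np.int64(293), np.int64(315))]
fin 106 [0.55940197 0.1262398  0.07282669] [0.55491767 0.10261684 0.05252458] [0.56626111 0.1401306  0.08258576]
s2 [(np.int64(275), np.int64(304)), (np.int64(291), np.int64(314)), (np.int64(290), np.int64(315)), (np.int64(291), np.int64(315)), (np.int64(292), np.int64(315)), (np.int64(290), np.int64(316)), (np.int64(291), np.int64(316)), (np.int64(292), np.int64(316)), (np.int64(293), np.int64(316)), (np.int64(292), np.int64(317))]
fin 121 [0.55965241 0.13093458 0.07394697] [0.55502579 0.10958765 0.05440016] [0.56800613 0.14612914 0.08248134]
```

The lever is at the free stop, knob at crop (472,198). The carriage crept about 6 mm, leaving about 16 mm to go. Grasp the fin.

>>> apply_moves --pt "0.5 -0.006 0 0.02 0 0 0" --pt "0.5 0 0 0.025 0 0 0" --pt "0.5 0 0 0.024 0 0 0" --pt "0.5 0 0 0 0 0 0" --pt "0 0 0 0 0 0 0" --pt "0 0 0 0 0 0 0" --pt "0 0 0 0 0 0 0" --pt "0 0 0 0 0 0 0" --pt "0 0 0 0 0 0 0" --pt "0 0 0 0 0 0 0" --pt "0 0 0 0 0 0 0" --newtons 30

```text
time_s: 7.0
tcp_pos: [0.5634, 0.1258, 0.0729]
eef_rot: [-179.7, 0.1, -88.4]
contact_force: [8.4, -2.6, -3.1]
gripper_width: 0.0118
gripper_force: 30.0
```

>>> apply_moves --pt "0 -0.003 0 0 0 0 0" --pt "0 -0.003 0 0 0 0 0" --pt "0 -0.003 0 0 0 0 0" --pt "0 -0.003 0 0 0 0 0" --pt "0 -0.003 0 0 0 0 0" --pt "0 0 0 0 0 0 0" --pt "0 0 0 0 0 0 0"

```text
time_s: 7.58
tcp_pos: [0.563, 0.1409, 0.0729]
eef_rot: [-179.7, 0.1, -88.4]
contact_force: [8.9, -2.7, -3.0]
gripper_width: 0.0117
gripper_force: 30.0
```

```bash
python3 - <<'E'
from plant import *
from h import *
s=get_state();print(s["time_s"],s["tcp_pos"],s["contact_force"],s["gripper_width"])
c=capture("top");np.savez("t3.npz",**c);w=capture("side")
a=cv2.resize(c["frame"][205:245,200:290],None,fx=7,fy=7,interpolation=2);b=cv2.resize(w["frame"][290:340,260:320],None,fx=6,fy=6,interpolation=2)
im=np.zeros((590,640,3),np.uint8);im[:280,:630]=a;im[285:585,:360]=b
cv2.imwrite("pics/c3.png",im[:,:,::-1])
E
```

```text
7.5833 [0.56300885 0.14089271 0.07288495] [ 8.92477291 -2.69145208 -3.03083287] 0.011713084230485773
```

View pics/c3.png

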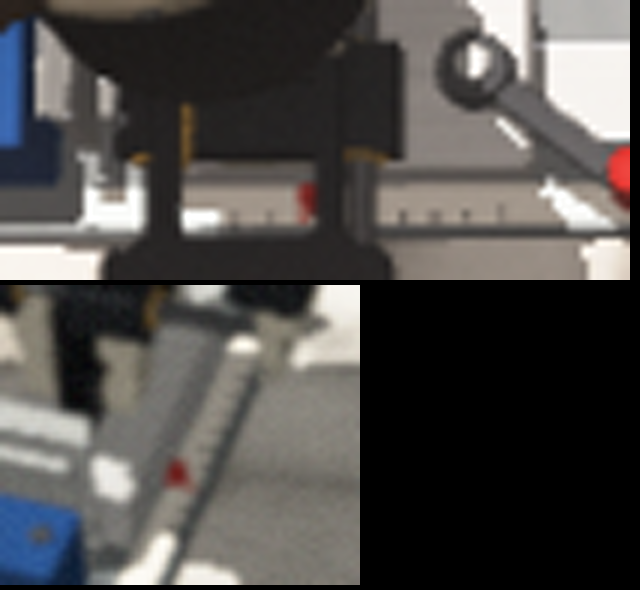

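The pointer and mark nearly coincide at crop (308,195)/(305,213). I'll check at sub-pixel level.

```bash
python3 - <<'E'
from h import *
for n in ("top0","t2","t3"):
    f=dict(np.load(n+".npz"))["frame"].astype(float);r=np.clip(f[...,0]-1.15*np.maximum(f[...,1],f[...,2])-8,0,None)
    print(n)
    for v in range(227,241):
        row=r[v,236:262]
        if row.sum()>0: print(v,row.astype(int))
E
```

```text
top0
231 [ 0  0  0  0  0  0  0  5  0  0  0  0  0  0  0  0  0 26 35 19  0  0  0  0
  0  0]
232 [ 0  0  0  0  0  0  1 21  0  0  0  0  0  0  0  0 14 45 53 25  0  0  0  0
  0  0]
233 [  0   0   0   0   0   0   0  23   0   0   0   0   0   0   0   0  45 101
 113  56   0   0   0   0   0   0]
234 [ 0  0  0  0  0  0  0 41  0  0  0  0  0  0  0  0  0  1 45  0  0  0  0  0
  0  0]
235 [ 0  0  0  0  0  0  0 42  0  0  0  0  0  0  0  0  0  0  2  0  0  0  0  0
  0  0]
236 [ 0  0  0  0  0  0  0 41  0  0  0  0  0  0  0  0  0  0  0  0  0  0  0  0
  0  0]
t2
230 [0 0 0 0 0 0 0 0 0 0 0 0 0 0 0 0 0 0 0 0 0 5 6 2 2 0]
231 [0 0 0 0 0 0 0 0 0 0 0 0 0 0 0 0 0 0 0 0 0 0 0 0 0 3]
232 [ 0  0  0  0  0  0  0  5  0  0  0  0  0  0 18 12  0  0  0  0  0  0  0  0
  0  0]
233 [ 0  0  0  0  0  0  2 28  0  0  0  0  0  0  7  1  0  0  0  0  0  0  0  0
  0  0]
t3
227 [0 0 0 0 0 0 0 0 0 0 0 0 0 0 0 0 0 0 1 0 0 0 0 0 0 0]
231 [ 0  0  0  0  0  0  1 38 33  0  0  0  0  0  0  0  0  0  0  0  0  0  0  0
  0  0]
232 [ 0  0  0  0  0  0 20 61 55  7  0  0  0  0  0  0  0  0  0  0  0  0  0  0
  0  0]
233 [ 0  0  0  0  0  0 20 57 48  4  0  0  0  0  0  0  0  0  0  0  0  0  0  0
  0  0]
234 [ 0  0  0  0  0  0  3 46 47  3  0  0  0  0  0  0  0  0  0  0  0  0  0  0
  0  0]
235 [ 0  0  0  0  0  0  3 30 25  0  0  0  0  0  0  0  0  0  0  0  0  0  0  0
  0  0]
236 [ 0  0  0  0  0  0  3 30  0  0  0  0  0  0  0  0  0  0  0  0  0  0  0  0
  0  0]
```

About 1 mm short. Nudge, release, and go back to the knob.

>>> apply_moves --pt "0 -0.001 0 0 0 0 0" --pt "0 0 0 0 0 0 0" --pt "0 0 0 0 0 0 0" --pt "0.5 0 0 0 0 0 0" --pt "0.5 0 0 0 0 0 0" --pt "0.5 0 0 0 0 0 0" --pt "0.5 0 0 -0.03 0 0 0" --pt "0.5 0 0 -0.03 0 0 0" --pt "0.5 0 0 0 0 0 0" --pt "0.5 0.03 0.011 0 0 0 0" --pt "0.5 0.03 0.011 0 0 0 0" --pt "0.5 0.03 0.011 0 0 0 0" --pt "0.5 0.009 0.003 0 0 0 0" --pt "0.5 0 0 0 0 0 0" --pt "0.5 0 0 0 0 0 0"

```text
time_s: 8.93
tcp_pos: [0.5272, 0.041, 0.1319]
eef_rot: [-180.0, 0.0, -88.5]
contact_force: [0.6, -0.3, 0.1]
gripper_width: 0.0445
gripper_force: 0.0
```

```bash
python3 - <<'E'
from plant import *
from h import *
s=get_state();print(s["time_s"],s["tcp_pos"],s["contact_force"],s["gripper_width"])
c=capture("top");np.savez("t4.npz",**c);w=capture("wrist");np.savez("w4.npz",**w)
a=cv2.resize(c["frame"][190:245,190:300],None,fx=5,fy=5,interpolation=2);b=cv2.resize(w["frame"][200:420,200:440],None,fx=1.3,fy=1.3,interpolation=2)
im=np.zeros((570,560,3),np.uint8);im[:275,:550]=a;im[280:566,:312]=b
cv2.imwrite("pics/c4.png",im[:,:,::-1])
f=c["frame"].astype(float);r=np.clip(f[...,0]-1.15*np.maximum(f[...,1],f[...,2])-8,0,None)
for v in range(228,240):print(v,r[v,236:256].astype(int))
E
```

```text
8.9333 [0.52719377 0.0410056  0.13193623] [ 0.62027637 -0.32428968  0.11398786] 0.04449836599604361
228 [0 0 0 0 0 0 0 0 0 0 0 0 0 0 0 0 0 0 0 0]
229 [0 0 0 0 0 0 0 0 0 0 0 0 0 0 0 0 0 0 0 0]
230 [0 0 0 0 0 0 0 0 0 0 0 0 0 0 0 0 0 0 0 0]
231 [0 0 0 0 0 0 0 0 0 0 0 0 0 0 0 0 0 0 0 0]
232 [ 0  0  0  0  0  0  0 22 62 11  0  0  0  0  0  0  0  0  0  0]
233 [  0   0   0   0   0   0  78 128 139  33   0   0   0   0   0   0   0   0
   0   0]
234 [ 0  0  0  0  0  0  0 94 55  0  0  0  0  0  0  0  0  0  0  0]
235 [ 0  0  0  0  0  0  0 67 38  0  0  0  0  0  0  0  0  0  0  0]
236 [ 0  0  0  0  0  0  0 46  0  0  0  0  0  0  0  0  0  0  0  0]
237 [0 0 0 0 0 0 0 0 0 0 0 0 0 0 0 0 0 0 0 0]
238 [0 0 0 0 0 0 0 0 0 0 0 0 0 0 0 0 0 0 0 0]
239 [0 0 0 0 0 0 0 0 0 0 0 0 0 0 0 0 0 0 0 0]
```

View pics/c4.png

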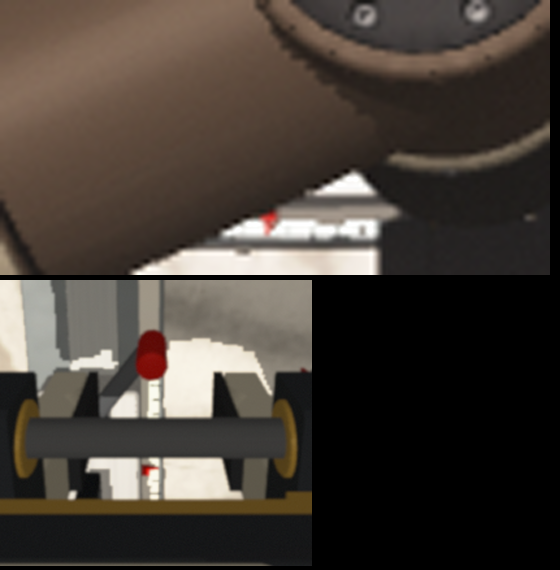

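Knob at crop (152,345), well centred between the fingers. The pointer is essentially at the mark in both views. I'll check with wrist pixels.

```bash
python3 - <<'E'
from h import *
c=dict(np.load("w4.npz"));f=c["frame"].astype(float);r=np.clip(f[...,0]-1.15*np.maximum(f[...,1],f[...,2])-8,0,None)
print(c["T"][:3,3])
for v in range(338,352):print(v,r[v,304:328].astype(int))
k=r>60;k[310:]=0;v,u=np.nonzero(k);print(u.min(),u.max(),v.min(),v.max())
print("knob top",ray(c,317,250,.088),ray(c,317,240,.088),"mark",ray(c,320,345,.0125))
E
```

```text
[ 0.52928483 -0.03339492  0.27031833]
338 [0 0 0 0 0 0 0 0 0 0 0 0 0 0 0 0 0 0 0 0 0 0 0 0]
339 [0 0 0 0 0 0 0 0 0 0 0 0 0 0 0 0 0 0 0 0 0 0 0 0]
340 [0 0 0 0 0 0 0 0 0 0 0 0 0 0 0 0 0 0 0 0 0 0 0 0]
341 [0 0 0 0 0 0 0 0 0 0 0 0 0 0 0 0 0 0 0 0 0 0 0 0]
342 [ 0  0  0  0  0 13 20 20 20 19 16  6  0  0  0  0  0  0  0  0  0  0  0  0]
343 [ 0  0  0  0  0 31 52 58 61 64 59 45 36 32 23  7  0  0  0  0  0  0  0  0]
344 [  0   0   0   0   0  41  75  93 106 124 123 104  96  96  90  79  65  35
   0   0   0   0   0   0]
345 [  0   0   0   0   2  50  88 109 138 160 139 100  82  75  64  50  43  30
   0   0   0   0   0   0]
346 [  0   0   0   0   2  50  91 117 151 165 117  54  13   0   0   0   0   0
   0   0   0   0   0   0]
347 [  0   0   0   0   3  52  93 117 149 154  92  15   0   0   0   0   0   0
   0   0   0   0   0   0]
348 [  0   0   0   0   3  52  89 111 144 147  80   0   0   0   0   0   0   0
   0   0   0   0   0   0]
349 [  0   0   0   0   1  38  61  78 112 122  66   0   0   0   0   0   0   0
   0   0   0   0   0   0]
350 [ 0  0  0  0  0 13 21 30 51 62 28  0  0  0  0  0  0  0  0  0  0  0  0  0]
351 [0 0 0 0 0 0 0 0 2 4 0 0 0 0 0 0 0 0 0 0 0 0 0 0]
305 482 240 275
knob top [0.52904229 0.02907352 0.088     ] [0.52919174 0.02314538 0.088     ] mark [0.5241226 0.1422963 0.0125   ]
```

Pointer agrees within about 1 mm in both views after allowing for parallax. Descend with a loose cage round the knob and swing it to lock.

>>> apply_moves --pt "0.5 0 0 0.025 0 0 0" --pt "0.5 0 0 0.025 0 0 0" --pt "0.28 0 0 0 0 0 0" --pt "0.28 0 0 0 0 0 0" --pt "0.28 0.002 -0.006 0 0 0 0" --pt "0.28 0.0041 -0.0062 0 0 0 0" --pt "0.28 0.0034 -0.0067 0 0 0 0" --pt "0.28 0.0024 -0.0071 0 0 0 0" --pt "0.28 0.0016 -0.0073 0 0 0 0" --pt "0.28 0.0007 -0.0075 0 0 0 0" --pt "0.28 -0.0003 -0.0075 0 0 0 0" --pt "0.28 -0.0012 -0.0074 0 0 0 0" --pt "0.28 -0.0021 -0.0072 0 0 0 0" --pt "0.28 -0.0031 -0.0068 0 0 0 0" --pt "0.28 -0.0038 -0.0055 0 0 0 0" --pt "0.28 0 0 0 0 0 0"

```text
time_s: 10.37
tcp_pos: [0.6039, 0.0407, 0.0815]
eef_rot: [-179.9, 0.0, -88.4]
contact_force: [0.4, -0.5, 0.4]
gripper_width: 0.0241
gripper_force: 0.0
```

>>> apply_moves --pt "0.28 0 -0.003 0 0 0 0" --pt "0.28 0 -0.002 0 0 0 0" --pt "0.28 0 0 0 0 0 0" --pt "0.28 0 0 0 0 0 0"

```text
time_s: 10.7
tcp_pos: [0.6049, 0.0403, 0.081]
eef_rot: [179.8, 0.0, -88.4]
contact_force: [-9.6, 5.4, 4.5]
gripper_width: 0.0247
gripper_force: 4.6
```

The lever is against its locked stop (about 10 N). Back off, lift, and head for the gauge.

>>> apply_moves --pt "0.5 0 0.004 0 0 0 0" --pt "0.5 0 0 0 0 0 0" --pt "0.5 0 0 -0.03 0 0 0" --pt "0.5 0 0 -0.04 0 0 0" --pt "0.5 0 0 -0.04 0 0 0" --pt "0.5 0 0 -0.04 0 0 0" --pt "0.7 0.03 0.019 0 0 0 0" --pt "0.7 0.03 0.019 0 0 0 0" --pt "0.7 0.03 0.019 0 0 0 0" --pt "0.7 0.03 0.019 0 0 0 0" --pt "0.7 0.03 0.019 0 0 0 0" --pt "0.7 0.03 0.019 0 0 0 0" --pt "0.7 0.03 0.019 0 0 0 0" --pt "0.7 0.024 0.015 0 0 0 0" --pt "0.7 0 0 0 0 0 0" --pt "0.7 0 0 0 0 0 0"

```text
time_s: 12.03
tcp_pos: [0.4616, -0.1996, 0.2322]
eef_rot: [-179.9, -0.0, -88.6]
contact_force: [-0.1, 0.8, -0.2]
gripper_width: 0.0614
gripper_force: 0.0
```

```bash
python3 - <<'E'
from plant import *
from h import *
s=get_state();print(s["time_s"],s["tcp_pos"],s["eef_rot"],s["gripper_width"])
c=capture("top");np.savez("t5.npz",**c);w=capture("wrist");np.savez("w5.npz",**w)
a=cv2.resize(c["frame"][192:246,182:322],None,fx=5,fy=5,interpolation=2);b=cv2.resize(w["frame"][150:450,100:540],None,fx=1,fy=1)
im=np.zeros((580,700,3),np.uint8);im[:270,:700]=a;im[275:575,:440]=b
cv2.imwrite("pics/c5.png",im[:,:,::-1])
f=c["frame"].astype(float);r=np.clip(f[...,0]-1.15*np.maximum(f[...,1],f[...,2])-8,0,None)
for v in range(231,237):print(v,r[v,238:250].astype(int))
E
```

```text
12.0333 [ 0.46158864 -0.19958937  0.23221414] [-1.79885863e+02 -1.84069718e-02 -8.85639515e+01] 0.0614264793424158
231 [ 0  0  0  0 13 40 46  0  0  0  0  0]
232 [ 0  0  0  0 31 62 66  9  0  0  0  0]
233 [  0   0   0   0  61 123 131  31   0   0   0   0]
234 [ 0  0  0  0  0 91 54  0  0  0  0  0]
235 [ 0  0  0  0  0 66 36  0  0  0  0  0]
236 [ 0  0  0  0  0 45  0  0  0  0  0  0]
```

View pics/c5.png

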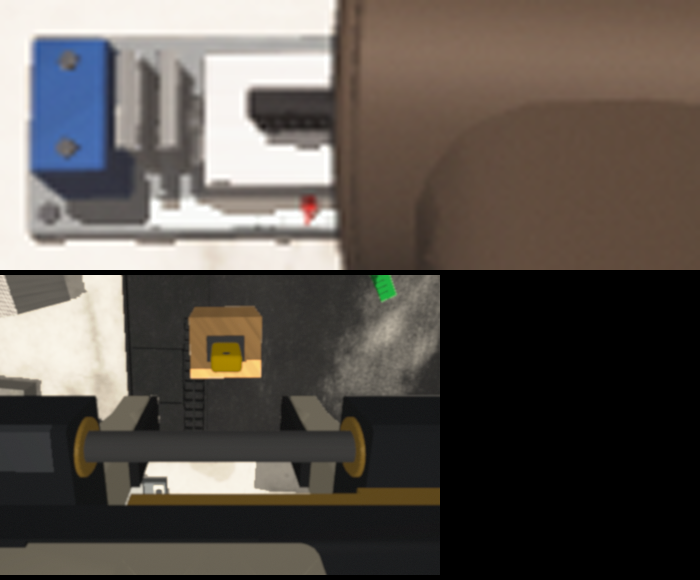

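The pointer is at the mark, crop (308,208), within about 1 mm, and the yellow handle is below the jaws at crop (226,357). Grasp the gauge.

>>> apply_moves --pt "0.7 -0.002 0.0045 0.03 0 0 0" --pt "0.7 0 0 0.04 0 0 0" --pt "0.7 0 0 0.03 0 0 0" --pt "0.7 0 0 0.02 0 0 0" --pt "0.7 0 0 0.009 0 0 0" --pt "0.7 0 0 0 0 0 0" --pt "0 0 0 0 0 0 0" --pt "0 0 0 0 0 0 0" --pt "0 0 0 0 0 0 0" --pt "0 0 0 0 0 0 0" --pt "0 0 0 0 0 0 0" --pt "0 0 0 0 0 0 0" --pt "0 0 0 0 0 0 0" --pt "0 0 0 0 0 0 0" --newtons 40

```text
time_s: 13.3
tcp_pos: [0.4574, -0.1965, 0.103]
eef_rot: [-180.0, -0.0, -88.4]
contact_force: [-1.3, 1.1, 5.6]
gripper_width: 0.0242
gripper_force: 40.0
```

>>> apply_moves --pt "0 0 0 -0.005 0 0 0" --pt "0 0 0 -0.015 0 0 0" --pt "0 0 0 -0.025 0 0 0" --pt "0 0 0 -0.03 0 0 0" --pt "0 0 0 -0.03 0 0 0" --pt "0 0 0 -0.03 0 0 0" --pt "0 0 0 -0.015 0 0 0" --pt "0 0 0 0 0 0 0" --pt "0 -0.03 -0.008 0 0 0 0" --pt "0 -0.03 -0.008 0 0 0 0" --pt "0 -0.03 -0.008 0 0 0 0" --pt "0 -0.03 -0.008 0 0 0 0" --pt "0 -0.03 -0.008 0 0 0 0" --pt "0 -0.03 -0.008 0 0 0 0" --pt "0 -0.03 -0.008 0 0 0 0" --pt "0 -0.03 -0.008 0 0 0 0" --pt "0 0 0 0 0 0 0" --pt "0 0 0 0 0 0 0"

```text
time_s: 14.8
tcp_pos: [0.5143, 0.0465, 0.2513]
eef_rot: [179.9, -0.0, -88.3]
contact_force: [-0.5, -0.1, -0.7]
gripper_width: 0.0237
gripper_force: 40.0
```

```bash
python3 - <<'E'
from plant import *
from h import *
s=get_state();print(s["time_s"],s["tcp_pos"],s["eef_rot"],s["gripper_width"],s["contact_force"])
c=capture("top");np.savez("t6.npz",**c);w=capture("wrist");np.savez("w6.npz",**w);d=capture("side");np.savez("s6.npz",**d)
a=cv2.resize(w["frame"][200:420,140:500],None,fx=2,fy=1.5,interpolation=2)[:,:720];b=cv2.resize(d["frame"][180:350,215:355],None,fx=1.5,fy=1.5,interpolation=2)
e=cv2.resize(c["frame"][160:250,180:290],None,fx=2.5,fy=2.5,interpolation=2)
im=np.zeros((600,720,3),np.uint8);im[:330]=a;im[335:590,:210]=b;im[335:560,220:495]=e
cv2.imwrite("pics/c6.png",im[:,:,::-1])
E
```

```text
14.8 [0.51426624 0.04646636 0.25132654] [ 1.79876803e+02 -3.14433263e-02 -8.82902577e+01] 0.023726930149578614 [-0.52212791 -0.11265229 -0.65471215]
```

View pics/c6.png

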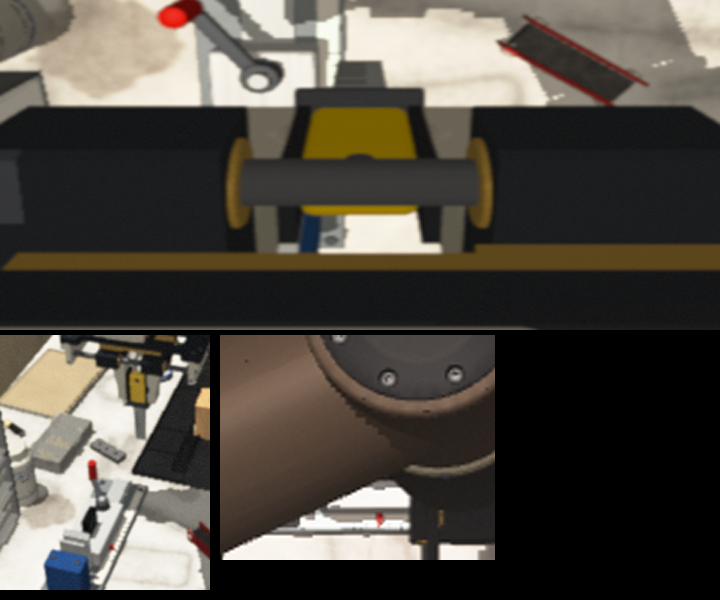

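The gauge is held upright (side crop at (138,400)), clear of everything. Locate the plate gap and the blade.

```bash
python3 - <<'E'
from h import *
c=dict(np.load("t5.npz"));P=world(c);Z=P[...,2]
g=c["frame"].astype(int).sum(-1)//3
for v in (205,210,215):
    print(v,"z",np.round(Z[v,202:222]*1000).astype(int));print("  y",np.round(P[v,202:222,1]*1000).astype(int));print("  g",g[v,202:222])
a=np.round(P[210,210]*1000,1);print(a)
s=dict(np.load("s6.npz"));Q=world(s);h=cv2.cvtColor(s["frame"],cv2.COLOR_RGB2HSV)
m=np.zeros((480,640),bool);m[180:290,280:340]=1
ye=m&(h[...,0]>20)&(h[...,0]<35)&(h[...,1]>100)&(Q[...,2]>.2)&(Q[...,2]<.3)
print("handle",ye.sum(),np.median(Q[ye],0),Q[ye].min(0),Q[ye].max(0))
bl=m&(Q[...,2]>.16)&(Q[...,2]<.215)&(abs(Q[...,0]-.514)<.03)&(abs(Q[...,1]-.046)<.03)
print("blade",bl.sum(),Q[bl].mean(0),np.percentile(Q[bl],[5,95],axis=0))
R=dict(np.load("side0.npz"))
pl=(Q[...,2]>.083)&(Q[...,2]<.094)&(abs(Q[...,0]-.56)<.03)&(Q[...,1]>.17)&(Q[...,1]<.215)
print("plates side",np.round(Q[pl][:,1:]*1000)[:60].astype(int).tolist())
E
```

```text
205 z [82 80 69 90 90 85 88 88 80 68 14 14 85 88 93 71 57 14 14 14]
  y [219 217 217 211 209 208 205 203 203 203 211 209 194 191 188 190 191 196
 194 191]
  g [ 99  64  49 131 160 159 156 139  90  77 116 141 163 169 172 137 124 163
 171 172]
210 z [79 77 66 89 87 86 87 87 79 67 52 40 83 90 89 68 57 48 34 13]
  y [219 217 217 211 209 207 205 203 202 203 203 203 194 191 189 190 190 190
 190 191]
  g [ 97  64  52 133 160 159 157 158 100  75  74  91 156 170 173 120  80  74
 114 164]
215 z [79 74 67 88 93 90 85 86 74 62 54 34 88 93 92 69 57 48 43 41]
  y [218 217 217 210 208 206 205 203 203 203 202 204 192 190 188 190 190 189
 188 186]
  g [100  64  52 169 164 156 157 156 101  75  75  93 157 169 173 118  80  89
 107 112]
[566.  202.5  79.4]
handle 230 [0.51454304 0.04997794 0.25585453] [0.49949979 0.038401   0.2278258 ] [0.5271177  0.05504118 0.27701765]
blade 145 [0.51167895 0.04609767 0.1882764 ] [[0.50459979 0.04269917 0.16331974]
 [0.51982924 0.0498922  0.21165029]]
plates side [[188, 90], [187, 90], [189, 87], [190, 89], [188, 87], [189, 90], [187, 89], [189, 91], [185, 87], [191, 86], [192, 88], [192, 89], [188, 84], [189, 86], [189, 87], [188, 87], [189, 89], [190, 91], [188, 89], [188, 90], [187, 90], [194, 86], [194, 87], [192, 86], [191, 85], [190, 85], [193, 90], [192, 88], [191, 88], [189, 87], [190, 88], [189, 88], [190, 89], [188, 89], [188, 89], [188, 90], [189, 92], [187, 91], [195, 84], [194, 83], [194, 84], [194, 85], [192, 84], [195, 88], [194, 88], [191, 85], [189, 85], [191, 87], [192, 89], [190, 87], [190, 89], [189, 88], [190, 89], [189, 90], [188, 89], [186, 87], [195, 83], [196, 85], [195, 85], [195, 85]]
```

>>> apply_moves --pt "0 -0.03 -0.01 0 0 0 0" --pt "0 -0.03 -0.01 0 0 0 0" --pt "0 -0.03 -0.01 0 0 0 0" --pt "0 -0.03 -0.01 0 0 0 0" --pt "0 -0.02 -0.008 0 0 0 0" --pt "0 -0.011 -0.004 0 0 0 0" --pt "0 0 0 0 0 0 0" --pt "0 0 0 0 0 0 0" --pt "0 0 0 0 0 0 0"

```text
time_s: 15.7
tcp_pos: [0.5621, 0.1962, 0.2525]
eef_rot: [180.0, -0.0, -88.5]
contact_force: [-0.4, -0.3, -0.8]
gripper_width: 0.0237
gripper_force: 40.0
```

```bash
python3 - <<'E'
from plant import *
from h import *
s=get_state();print(s["time_s"],s["tcp_pos"],s["eef_rot"],s["contact_force"])
d=capture("side");np.savez("s7.npz",**d)
b=cv2.resize(d["frame"][230:370,200:340],None,fx=4.2,fy=4.2,interpolation=2)
cv2.imwrite("pics/c7.png",b[:,:,::-1])
E
```

```text
15.7 [0.56213616 0.19621564 0.25247948] [ 1.79970607e+02 -1.48048953e-02 -8.84854432e+01] [-0.42126427 -0.34415741 -0.80961221]
```

View pics/c7.png

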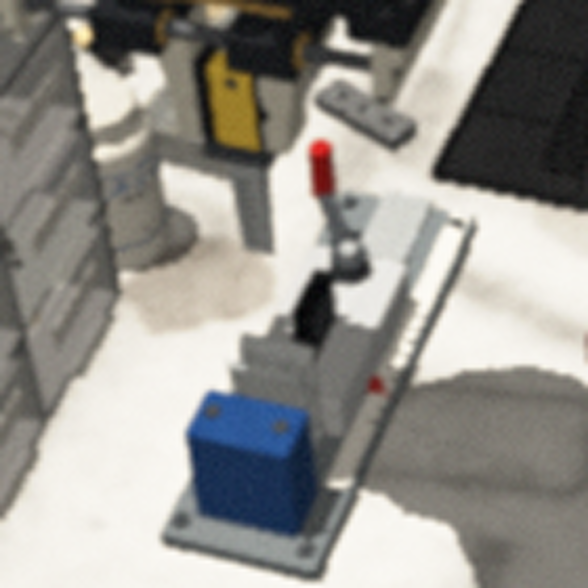

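Side view: lever locked, with knob (320,165) toward +x. Blade tip at (258,250) over the fixture. Compare the tip projection with the TCP.

```bash
python3 - <<'E'
from h import *
s=dict(np.load("s7.npz"));T=np.linalg.inv(s["T"]);K=s["camera_matrix"]
def pr(p):
    q=T@np.r_[p,1];q=K@q[:3];q=q[:2]/q[2];return ((q-[200,230])+.4)*4.2
x,y,z=.5621,.1962,.2525
for dx in(-.008,.008):print("tip",pr([x+dx,y+.001,z-.096]),"handle top",pr([x+dx*1.5,y+.007,z+.023]),"collar",pr([x+dx*17/8,y+.012,z-.030]))
print("d/dy",pr([x,y+.01,z-.096])-pr([x,y,z-.096]),"d/dx",pr([x+.01,y,z-.096])-pr([x,y,z-.096]),"d/dz",pr([x,y,z-.086])-pr([x,y,z-.096]))
# plates: predicted tops with O=(561.4,201.5)
c,n=np.cos(np.radians(1.6)),np.sin(np.radians(1.6))
fx=lambda a,b,z:pr([.5614+c*a-n*b,.2015+n*a+c*b,z])
for nm,b in(("A front",0),("A back",.005),("B front",-.0065),("B back",-.0115)):print(nm,fx(.02,b,.09),fx(-.02,b,.09))
Q=world(s)
bl=(Q[...,2]>.155)&(Q[...,2]<.215)&(abs(Q[...,0]-.562)<.01)&(abs(Q[...,1]-.196)<.02)
for lo in (.155,.165,.175,.185,.195):
  k=bl&(Q[...,2]>lo)&(Q[...,2]<lo+.01);print(lo,k.sum(),np.median(Q[k],0))
# plate A top in side cam
k=(Q[...,2]>.08)&(Q[...,2]<.1)&(abs(Q[...,0]-.5614)<.022)&(Q[...,1]>.175)&(Q[...,1]<.214)
print(np.histogram(Q[k][:,1],bins=np.arange(.175,.216,.002)))
E
```

```text
tip [272.64465054 261.39780708] handle top [252.22624797  77.83209278] collar [268.75531917 177.32292456]
tip [242.02916418 254.40746598] handle top [202.31937901  67.66604482] collar [200.32542239 162.48033917]
d/dy [-8.42030507 14.00513907] d/dx [-19.07198787  -4.3504998 ] d/dz [ -1.90293833 -15.05826529]
A front [230.17601636 351.4578231 ] [304.68557944 367.6947005 ]
A back [226.31637604 358.54223543] [301.06882921 374.90629743]
B front [235.15109172 342.32601744] [309.34719998 358.39969082]
B back [238.94580856 335.36077288] [312.90255074 351.31052098]
0.155 18 [0.56046063 0.19565738 0.16156105]
0.165 25 [0.55936446 0.19594027 0.1691282 ]
0.175 32 [0.55889192 0.19708901 0.17935629]
0.185 31 [0.55979535 0.19824641 0.19073452]
0.195 35 [0.55841259 0.19873194 0.19978443]
(array([ 0,  0,  0,  0,  0,  4, 14, 24, 26, 31,  5,  0,  0,  2,  2, 14, 22,
       15,  0,  0]), array([0.175, 0.177, 0.179, 0.181, 0.183, 0.185, 0.187, 0.189, 0.191,
       0.193, 0.195, 0.197, 0.199, 0.201, 0.203, 0.205, 0.207, 0.209,
       0.211, 0.213, 0.215]))
```

Numerically: gap middle y ≈ 0.199, blade about 2 mm to the -y side of the TCP. Shift +4.5 mm and approach to just above the mouth.

>>> apply_moves --pt "0 -0.0045 -0.001 0.02 0 0 0" --pt "0 0 0 0.02 0 0 0" --pt "0 0 0 0.015 0 0 0" --pt "0 0 0 0 0 0 0" --pt "0 0 0 0 0 0 0" --pt "0 0 0 0 0 0 0"

```text
time_s: 16.25
tcp_pos: [0.5639, 0.2017, 0.1989]
eef_rot: [-179.9, 0.0, -88.4]
contact_force: [0.7, -0.4, -0.3]
gripper_width: 0.0238
gripper_force: 40.0
```

```bash
python3 - <<'E'
from plant import *
from h import *
s=get_state();print(s["time_s"],s["tcp_pos"],s["eef_rot"],s["contact_force"])
for n in("side","top"):
    c=capture(n);np.savez(n+"8.npz",**c);Q=world(c);ok=c["range_z"]>0
    for lo,hi in [(.08,.096),(.1,.11),(.11,.12),(.12,.13),(.13,.14)]:
        k=ok&(Q[...,2]>lo)&(Q[...,2]<hi)&(abs(Q[...,0]-.5614)<.02)&(Q[...,1]>.175)&(Q[...,1]<.22)
        print(n,lo,k.sum(),np.histogram(Q[k][:,1],bins=np.arange(.18,.216,.002))[0])
E
```

```text
16.25 [0.56394087 0.20172207 0.19894356] [-1.79909868e+02  2.89586793e-02 -8.84444402e+01] [ 0.7125139  -0.35858013 -0.289196  ]
side 0.08 148 [ 0  0  2  7 18 25 29 13  0  0  2  0  5 21 23  3  0]
side 0.1 10 [0 0 0 0 0 0 0 0 0 1 7 2 0 0 0 0 0]
side 0.11 26 [ 0  0  0  0  0  0  0  0  0  2 12 12  0  0  0  0  0]
side 0.12 21 [ 0  0  0  0  0  0  0  0  0  2  4 13  2  0  0  0  0]
side 0.13 34 [ 0  0  0  0  0  0  0  1  2  2  4 12 13  0  0  0  0]
top 0.08 45 [ 0  0  0  7 17 18  2  0  0  0  1  0  0  0  0  0  0]
top 0.1 0 [0 0 0 0 0 0 0 0 0 0 0 0 0 0 0 0 0]
top 0.11 0 [0 0 0 0 0 0 0 0 0 0 0 0 0 0 0 0 0]
top 0.12 0 [0 0 0 0 0 0 0 0 0 0 0 0 0 0 0 0 0]
top 0.13 0 [0 0 0 0 0 0 0 0 0 0 0 0 0 0 0 0 0]
```

>>> apply_moves --pt "0 0.0008 0 0.003 0 0 0" --pt "0 0 0 0.004 0 0 0" --pt "0 0 0 0.004 0 0 0" --pt "0 0 0 0.004 0 0 0" --pt "0 0 0 0 0 0 0" --pt "0 0 0 0 0 0 0"

```text
time_s: 16.85
tcp_pos: [0.5632, 0.2012, 0.1821]
eef_rot: [180.0, -0.0, -88.4]
contact_force: [0.6, 0.2, -1.0]
gripper_width: 0.0242
gripper_force: 40.0
```

>>> apply_moves --pt "0 0 0 0.003 0 0 0" --pt "0 0 0 0.003 0 0 0" --pt "0 0 0 0 0 0 0" --pt "0 0 0 0 0 0 0"

```text
time_s: 17.18
tcp_pos: [0.5633, 0.2013, 0.1763]
eef_rot: [180.0, -0.0, -88.4]
contact_force: [0.2, 0.3, -1.3]
gripper_width: 0.0237
gripper_force: 40.0
```

>>> apply_moves --pt "0 0 0 0.003 0 0 0" --pt "0 0 0 0.003 0 0 0" --pt "0 0 0 0 0 0 0" --pt "0 0 0 0 0 0 0"

```text
time_s: 17.52
tcp_pos: [0.5632, 0.2012, 0.1703]
eef_rot: [180.0, -0.0, -88.4]
contact_force: [-0.1, -0.1, -1.1]
gripper_width: 0.024
gripper_force: 40.0
```

>>> apply_moves --pt "0 0 0 0.002 0 0 0" --pt "0 0 0 0.002 0 0 0" --pt "0 0 0 0 0 0 0" --pt "0 0 0 0 0 0 0"

```text
time_s: 17.85
tcp_pos: [0.5633, 0.2013, 0.1664]
eef_rot: [180.0, -0.0, -88.4]
contact_force: [0.1, 1.3, -1.3]
gripper_width: 0.0238
gripper_force: 40.0
```

>>> apply_moves --pt "0 0 0 0.002 0 0 0" --pt "0 0 0 0 0 0 0" --pt "0 0 0 0 0 0 0"

```text
time_s: 18.1
tcp_pos: [0.5633, 0.2013, 0.1644]
eef_rot: [180.0, -0.0, -88.4]
contact_force: [0.1, -0.1, -1.8]
gripper_width: 0.0241
gripper_force: 40.0
```

>>> apply_moves --pt "0 0 0 0.002 0 0 0" --pt "0 0 0 0 0 0 0" --pt "0 0 0 0 0 0 0"

```text
time_s: 18.35
tcp_pos: [0.5633, 0.2012, 0.1624]
eef_rot: [180.0, -0.0, -88.4]
contact_force: [0.3, 0.3, -1.2]
gripper_width: 0.024
gripper_force: 40.0
```

>>> apply_moves --pt "0 0 0 0.002 0 0 0" --pt "0 0 0 0 0 0 0" --pt "0 0 0 0 0 0 0"

```text
time_s: 18.6
tcp_pos: [0.5633, 0.2012, 0.1604]
eef_rot: [180.0, -0.0, -88.4]
contact_force: [0.5, 0.1, -1.4]
gripper_width: 0.0243
gripper_force: 40.0
```

>>> apply_moves --pt "0 0 0 0.002 0 0 0" --pt "0 0 0 0 0 0 0" --pt "0 0 0 0 0 0 0"

```text
time_s: 18.85
tcp_pos: [0.5633, 0.2011, 0.1584]
eef_rot: [180.0, -0.0, -88.4]
contact_force: [0.4, -1.1, -2.0]
gripper_width: 0.0237
gripper_force: 40.0
```

>>> apply_moves --pt "0 0 0 0.0015 0 0 0" --pt "0 0 0 0 0 0 0" --pt "0 0 0 0 0 0 0"

```text
time_s: 19.1
tcp_pos: [0.5633, 0.2011, 0.157]
eef_rot: [180.0, -0.0, -88.4]
contact_force: [0.1, -2.2, -1.1]
gripper_width: 0.0242
gripper_force: 40.0
```

>>> apply_moves --pt "0 0 0 0.0015 0 0 0" --pt "0 0 0 0 0 0 0" --pt "0 0 0 0 0 0 0"

```text
time_s: 19.35
tcp_pos: [0.5634, 0.2011, 0.1555]
eef_rot: [180.0, -0.0, -88.4]
contact_force: [0.5, -3.5, -1.5]
gripper_width: 0.0239
gripper_force: 40.0
```

Side force from plate A: shift the blade toward -y.

>>> apply_moves --pt "0 0.0006 0 0 0 0 0" --pt "0 0 0 0 0 0 0" --pt "0 0 0 0 0 0 0"

```text
time_s: 19.6
tcp_pos: [0.5634, 0.2009, 0.1555]
eef_rot: [-180.0, 0.0, -88.4]
contact_force: [0.5, -2.8, -1.2]
gripper_width: 0.0238
gripper_force: 40.0
```

>>> apply_moves --pt "0 0 0 0.002 0 0 0" --pt "0 0 0 0 0 0 0" --pt "0 0 0 0 0 0 0"

```text
time_s: 19.85
tcp_pos: [0.5633, 0.2007, 0.1534]
eef_rot: [180.0, -0.0, -88.4]
contact_force: [-0.1, -1.5, -2.4]
gripper_width: 0.0237
gripper_force: 40.0
```

>>> apply_moves --pt "0 0 0 0.0015 0 0 0" --pt "0 0 0 0 0 0 0" --pt "0 0 0 0 0 0 0"

```text
time_s: 20.1
tcp_pos: [0.5633, 0.2007, 0.1519]
eef_rot: [180.0, -0.0, -88.4]
contact_force: [0.8, -1.4, -0.1]
gripper_width: 0.0236
gripper_force: 40.0
```

>>> apply_moves --pt "0 0.0003 0 0.001 0 0 0" --pt "0 0 0 0 0 0 0" --pt "0 0 0 0 0 0 0"

```text
time_s: 20.35
tcp_pos: [0.5633, 0.2005, 0.1509]
eef_rot: [180.0, 0.0, -88.4]
contact_force: [0.5, -1.6, -2.5]
gripper_width: 0.0237
gripper_force: 40.0
```

>>> apply_moves --pt "0 0 0 0.001 0 0 0" --pt "0 0 0 0 0 0 0" --pt "0 0 0 0 0 0 0"

```text
time_s: 20.6
tcp_pos: [0.5634, 0.2004, 0.15]
eef_rot: [180.0, 0.0, -88.4]
contact_force: [0.6, -1.2, -0.7]
gripper_width: 0.0236
gripper_force: 40.0
```

>>> apply_moves --pt "0 0 0 0.001 0 0 0" --pt "0 0 0 0 0 0 0" --pt "0 0 0 0 0 0 0"

```text
time_s: 20.85
tcp_pos: [0.5634, 0.2004, 0.149]
eef_rot: [180.0, -0.0, -88.4]
contact_force: [0.8, -1.4, -1.3]
gripper_width: 0.0237
gripper_force: 40.0
```

>>> apply_moves --pt "0 0.0002 0 0.001 0 0 0" --pt "0 0 0 0 0 0 0" --pt "0 0 0 0 0 0 0"

```text
time_s: 21.1
tcp_pos: [0.5634, 0.2002, 0.148]
eef_rot: [180.0, 0.0, -88.4]
contact_force: [0.7, -1.7, -1.7]
gripper_width: 0.0239
gripper_force: 40.0
```

>>> apply_moves --pt "0 0 0 0.001 0 0 0" --pt "0 0 0 0 0 0 0" --pt "0 0 0 0 0 0 0"

```text
time_s: 21.35
tcp_pos: [0.5634, 0.2002, 0.147]
eef_rot: [180.0, -0.0, -88.4]
contact_force: [0.0, -1.1, -0.6]
gripper_width: 0.024
gripper_force: 40.0
```

>>> apply_moves --pt "0 0 0 0.001 0 0 0" --pt "0 0 0 0 0 0 0" --pt "0 0 0 0 0 0 0"

```text
time_s: 21.6
tcp_pos: [0.5634, 0.2001, 0.146]
eef_rot: [180.0, -0.0, -88.4]
contact_force: [-0.1, -1.6, -1.0]
gripper_width: 0.0236
gripper_force: 40.0
```

>>> apply_moves --pt "0 0.0004 0 0 0 0 0" --pt "0 0 0 0 0 0 0" --pt "0 0 0 0 0 0 0"

```text
time_s: 21.85
tcp_pos: [0.5634, 0.2, 0.146]
eef_rot: [180.0, 0.0, -88.4]
contact_force: [0.9, -1.0, -0.9]
gripper_width: 0.0236
gripper_force: 40.0
```

>>> apply_moves --pt "0 0 0 0.001 0 0 0" --pt "0 0 0 0 0 0 0" --pt "0 0 0 0 0 0 0"

```text
time_s: 22.1
tcp_pos: [0.5634, 0.1999, 0.1449]
eef_rot: [180.0, 0.0, -88.4]
contact_force: [0.6, -0.4, -1.6]
gripper_width: 0.0241
gripper_force: 40.0
```

>>> apply_moves --pt "0 0 0 0.001 0 0 0" --pt "0 0 0 0 0 0 0" --pt "0 0 0 0 0 0 0"

```text
time_s: 22.35
tcp_pos: [0.5634, 0.1998, 0.144]
eef_rot: [180.0, -0.0, -88.4]
contact_force: [0.6, 0.9, -0.8]
gripper_width: 0.0235
gripper_force: 40.0
```

>>> apply_moves --pt "0 0 0 0.001 0 0 0" --pt "0 0 0 0 0 0 0" --pt "0 0 0 0 0 0 0" --pt "0 0 0 0 0 0 0"

```text
time_s: 22.68
tcp_pos: [0.5634, 0.1998, 0.143]
eef_rot: [180.0, -0.0, -88.4]
contact_force: [-0.0, -0.9, -1.2]
gripper_width: 0.0236
gripper_force: 40.0
```

>>> apply_moves --pt "0 0 0 0.001 0 0 0" --pt "0 0 0 0 0 0 0" --pt "0 0 0 0 0 0 0" --pt "0 0 0 0 0 0 0"

```text
time_s: 23.02
tcp_pos: [0.5634, 0.1997, 0.142]
eef_rot: [180.0, -0.0, -88.4]
contact_force: [0.6, -0.6, -2.5]
gripper_width: 0.0238
gripper_force: 40.0
```

>>> apply_moves --pt "0 0 0 0.001 0 0 0" --pt "0 0 0 0 0 0 0" --pt "0 0 0 0 0 0 0" --pt "0 0 0 0 0 0 0"

```text
time_s: 23.35
tcp_pos: [0.5635, 0.1997, 0.1411]
eef_rot: [-180.0, -0.0, -88.4]
contact_force: [0.2, -1.9, 0.2]
gripper_width: 0.0238
gripper_force: 40.0
```

Deeper than expected for a 6 mm gap. Check the gauge's height in the grip and the carriage numerically.

```bash
python3 - <<'E'
from plant import *
from h import *
s=get_state();tz=s["tcp_pos"][2];print(s["tcp_pos"],s["contact_force"],s["moment"])
w=capture("wrist");W=world(w);w6=dict(np.load("w6.npz"));W6=world(w6)
for n,(c,Q,z) in {"w6":(w6,W6,.2513),"now":(w,W,tz)}.items():
    h=cv2.cvtColor(c["frame"],cv2.COLOR_RGB2HSV);m=(h[...,0]>20)&(h[...,0]<32)&(h[...,1]>170)&(Q[...,2]>z)&(Q[...,2]<z+.04);m[360:]=0
    print(n,m.sum(),"handle top rel TCP",np.round((np.percentile(Q[m][:,2],[50,90])-z)*1000,1))
d=capture("side");np.savez("s9.npz",**d);Q=world(d)
h=cv2.cvtColor(d["frame"],cv2.COLOR_RGB2HSV)
ye=(h[...,0]>20)&(h[...,0]<32)&(h[...,1]>120)&(abs(Q[...,0]-.563)<.03)&(abs(Q[...,1]-.2)<.03)
print("side handle z",np.percentile(Q[ye][:,2],[2,98]),"expect centre",tz)
t=dict(np.load("t5.npz"));P=world(t);P0=dict(np.load("top0.npz"))
f=d["frame"].astype(float);r=np.clip(f[...,0]-1.15*np.maximum(f[...,1],f[...,2])-8,0,None);r[:305]=0;r[335:]=0;r[:,280:]*=1;r[:,:275]=0;r[:,310:]=0
v,u=np.nonzero(r>10);print("ptr/mark side",list(zip(u.tolist(),v.tolist(),r[v,u].astype(int).tolist())))
k=(abs(Q[...,0]-.5614)<.02)&(Q[...,2]>.06)&(Q[...,2]<.1)&(Q[...,1]>.17)&(Q[...,1]<.214)
print(np.histogram(Q[k][:,1],bins=np.arange(.18,.216,.002))[0])
E
```

```text
[0.56349673 0.199742   0.14112591] [ 0.22137448 -1.94038861  0.2079322 ] [-0.67458981 -0.15586505  0.00541466]
w6 1132 handle top rel TCP [10.  22.2]
now 1101 handle top rel TCP [ 9.6 21.9]
side handle z [0.1191929  0.19746186] expect centre 0.14112591005753986
ptr/mark side [(289, 319, 11), (288, 320, 29), (289, 320, 50), (290, 320, 26), (288, 321, 51), (289, 321, 68), (290, 321, 41), (287, 322, 11), (288, 322, 44), (289, 322, 56), (290, 322, 46), (291, 322, 17), (288, 323, 17), (289, 323, 18), (290, 323, 16)]
[ 0  0  0  3 12 13 28 11  7  2  8 23 28 70 31  5  0]
```

>>> apply_moves --pt "0 0.0005 0 0 0 0 0" --pt "0 0 0 0 0 0 0" --pt "0 0 0 0 0 0 0" --pt "0 0 0 0 0 0 0"

```text
time_s: 23.78
tcp_pos: [0.5635, 0.1996, 0.1411]
eef_rot: [-180.0, 0.0, -88.4]
contact_force: [-0.8, 1.6, -0.3]
gripper_width: 0.0233
gripper_force: 40.0
```

>>> apply_moves --pt "0 0.0005 0 0 0 0 0" --pt "0 0 0 0 0 0 0" --pt "0 0 0 0 0 0 0" --pt "0 0 0 0 0 0 0"

```text
time_s: 24.12
tcp_pos: [0.5635, 0.1993, 0.1411]
eef_rot: [-180.0, 0.0, -88.4]
contact_force: [-0.4, 4.1, -0.8]
gripper_width: 0.0237
gripper_force: 40.0
```

Contact on both sides at about 40 mm depth means the gap is about 8.7 mm, so the carriage would be about 2.6 mm short, too near the 3 mm limit. Confirm by recentring and going slightly deeper.

>>> apply_moves --pt "0 -0.0006 0 0.001 0 0 0" --pt "0 0 0 0 0 0 0" --pt "0 0 0 0 0 0 0"

```text
time_s: 24.37
tcp_pos: [0.5637, 0.1995, 0.1403]
eef_rot: [-180.0, 0.0, -88.4]
contact_force: [-0.8, 3.6, 0.9]
gripper_width: 0.0238
gripper_force: 40.0
```

>>> apply_moves --pt "0 0 0 0.001 0 0 0" --pt "0 0 0 0 0 0 0" --pt "0 0 0 0 0 0 0"

```text
time_s: 24.62
tcp_pos: [0.5638, 0.1995, 0.1395]
eef_rot: [-179.9, 0.0, -88.4]
contact_force: [0.6, 1.3, 3.8]
gripper_width: 0.024
gripper_force: 40.0
```

>>> apply_moves --pt "0 0 0 0.001 0 0 0" --pt "0 0 0 0 0 0 0" --pt "0 0 0 0 0 0 0"

```text
time_s: 24.87
tcp_pos: [0.564, 0.1995, 0.1387]
eef_rot: [-179.9, 0.0, -88.4]
contact_force: [-0.5, 1.4, 5.5]
gripper_width: 0.0239
gripper_force: 40.0
```

Light drag confirmed (~6 N). The wrist camera now hangs almost directly over the pointer, so I can measure the pointer error there nearly free of parallax.

```bash
python3 - <<'E'
from plant import *
from h import *
s=get_state();print(s["tcp_pos"],s["contact_force"])
w=capture("wrist");np.savez("w10.npz",**w);print(w["T"][:3,3])
f=w["frame"].astype(float);r=np.clip(f[...,0]-1.15*np.maximum(f[...,1],f[...,2])-8,0,None)
m=r>25;n,l,st,ce=cv2.connectedComponentsWithStats(m.astype(np.uint8))
for i in range(1,n):
    if st[i,4]>5:print(st[i],ce[i],ray(w,*ce[i],.0125))
T=np.linalg.inv(w["T"]);q=T@np.array([.5295,.1425,.0125,1]);p=w["camera_matrix"]@q[:3];p=p[:2]/p[2];print("mark proj",p)
u,v=p.astype(int);print(r[v-16:v+16,u-22:u+26].astype(int).tolist())
print("mm/px row",(ray(w,u,v+1,.0125)-ray(w,u,v,.0125))*1000)
E
```

```text
[0.56396156 0.19954318 0.13867382] [-0.52425763  1.43021927  5.53617903]
[0.56572084 0.12454165 0.27712195]
[ 528   28  104   83 1480] [580.9027027   68.25472973] [0.38136766 0.07360804 0.0125    ]
[ 504   61  101   79 1706] [553.81652989 100.96072685] [0.3958695  0.09578377 0.0125    ]
[366 155   9   7  37] [368.72972973 158.62162162] [0.52787958 0.14057516 0.0125    ]
mark proj [366.44140832 161.13399558]
[[0, 0, 0, 0, 0, 0, 0, 0, 0, 0, 0, 0, 0, 0, 0, 0, 0, 0, 0, 0, 0, 0, 0, 0, 0, 0, 0, 0, 0, 0, 0, 0, 0, 0, 0, 0, 0, 0, 0, 0, 0, 0, 0, 0, 0, 0, 0, 0], [0, 0, 0, 0, 0, 0, 0, 0, 0, 0, 0, 0, 0, 0, 0, 0, 0, 0, 0, 0, 0, 0, 0, 0, 0, 0, 0, 0, 0, 0, 0, 0, 0, 0, 0, 0, 0, 0, 0, 0, 0, 0, 0, 0, 0, 0, 0, 0], [0, 0, 0, 0, 0, 0, 0, 0, 0, 0, 0, 0, 0, 0, 0, 0, 0, 0, 0, 0, 0, 0, 0, 0, 0, 0, 0, 0, 0, 0, 0, 0, 0, 0, 0, 0, 0, 0, 0, 0, 0, 0, 0, 0, 0, 0, 0, 0], [0, 0, 0, 0, 0, 0, 0, 0, 0, 0, 0, 0, 0, 0, 0, 0, 0, 0, 0, 0, 0, 0, 0, 0, 0, 0, 0, 0, 0, 0, 0, 0, 0, 0, 0, 0, 0, 0, 0, 0, 0, 0, 0, 0, 0, 0, 0, 0], [0, 0, 0, 0, 0, 0, 0, 0, 0, 0, 0, 0, 0, 0, 0, 0, 0, 0, 0, 0, 0, 0, 0, 0, 0, 0, 0, 0, 0, 0, 0, 0, 0, 0, 0
[... 3386 characters left out ...]
, 0, 0, 0, 0, 0, 0, 0, 0, 0, 0, 0, 0, 0, 0, 0, 0, 0, 0, 0, 0, 0, 0], [0, 0, 0, 0, 0, 0, 0, 0, 0, 0, 0, 0, 0, 0, 0, 0, 0, 0, 0, 0, 0, 0, 0, 0, 0, 0, 0, 0, 0, 0, 0, 0, 0, 0, 0, 0, 0, 0, 0, 0, 0, 0, 0, 0, 0, 0, 0, 0], [0, 0, 0, 0, 0, 0, 0, 0, 0, 0, 0, 0, 0, 0, 0, 0, 0, 0, 0, 0, 0, 0, 0, 0, 0, 0, 0, 0, 0, 0, 0, 0, 0, 0, 0, 0, 0, 0, 0, 0, 0, 0, 0, 0, 0, 0, 0, 0], [0, 0, 0, 0, 0, 0, 0, 0, 0, 0, 0, 0, 0, 0, 0, 0, 0, 0, 0, 0, 0, 0, 0, 0, 0, 0, 0, 0, 0, 0, 0, 0, 0, 0, 0, 0, 0, 0, 0, 0, 0, 0, 0, 0, 0, 0, 0, 0], [0, 0, 0, 0, 0, 0, 0, 0, 0, 0, 0, 0, 0, 0, 0, 0, 0, 0, 0, 0, 0, 0, 0, 0, 0, 0, 0, 0, 0, 0, 0, 0, 0, 0, 0, 0, 0, 0, 0, 0, 0, 0, 0, 0, 0, 0, 0, 0]]
mm/px row [-0.04900623  0.74894956  0.        ]
```

Measured nearly overhead, the pointer is about 1.5 mm from the mark, inside the 3 mm tolerance, so the setting stands. Trim the side force and hold.

>>> apply_moves --pt "0 -0.0002 0 0 0 0 0" --pt "0 0 0 0 0 0 0" --pt "0 0 0 0 0 0 0" --pt "0 0 0 0 0 0 0" --pt "0 0 0 0 0 0 0" --pt "0 0 0 0 0 0 0"

```text
time_s: 25.42
tcp_pos: [0.5639, 0.1996, 0.1386]
eef_rot: [-179.9, 0.0, -88.4]
contact_force: [-0.4, 0.8, 6.0]
gripper_width: 0.0241
gripper_force: 40.0
```

>>> apply_moves --pt "0 0 0 0 0 0 0" --pt "0 0 0 0 0 0 0" --pt "0 0 0 0 0 0 0" --pt "0 0 0 0 0 0 0" --pt "0 0 0 0 0 0 0" --pt "0 0 0 0 0 0 0"

```text
time_s: 25.92
tcp_pos: [0.5639, 0.1996, 0.1387]
eef_rot: [-179.9, 0.0, -88.4]
contact_force: [-0.6, 0.7, 5.4]
gripper_width: 0.0238
gripper_force: 40.0
```

>>> apply_moves --pt "0 0 0 0 0 0 0" --pt "0 0 0 0 0 0 0" --pt "0 0 0 0 0 0 0" --pt "0 0 0 0 0 0 0" --pt "0 0 0 0 0 0 0" --pt "0 0 0 0 0 0 0"

```text
time_s: 26.42
tcp_pos: [0.5639, 0.1996, 0.1387]
eef_rot: [-179.9, 0.0, -88.4]
contact_force: [0.3, 0.5, 4.7]
gripper_width: 0.0238
gripper_force: 40.0
```

```bash
python3 -c "
from plant import *
print(close_job())"
```

```text
the job is handed in; nothing more can be done
None
```

The job is handed in: the lever is back at its locked stop, the pointer is about 1.5–2 mm short of the mark by the cameras, and the gauge is held still and upright between the plates with about 5 N of drag and under 1 N of side force. The blade only began to drag about 41 mm below the mouth points, not 24 mm, which puts the gap nearer 8.8 mm than 6 mm and the pointer possibly 2.8 mm short, close to the 3 mm limit.

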